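# Pin the clamshell jig shut and keep it pressed

## Task

A piece of board lies ready in the hinged clamshell jig. Fold the open metal leaf down onto it, take the long pin with the tall knob out of its wooden block and push it down through the holes of both halves until its collar sits on the leaf, then keep hold of the pin and keep pressing it down so that the sprung jig stays fully shut: finish while still gripping and pressing the pin. Leave the stub pin with the low knob, the thread spool and the stone block where they are.

Things in the scene. Friction and masses are not known exactly. Their poses are not given: they have to be found in the camera images.
- jig: Lower half of the jig, fixed: light wooden block 147 (x) by 110 (y) mm, 36 mm high, with a pocket where a 68 x 85 x 6 mm brown board lies on a sprung bed. Origin: under its middle. Own x points from the pin hole to the hinge (away from the robot), y along the hinge, z up. Front edge at x -72.5 mm, hole at x -50 mm, hinge at x +65 mm.
- jig_hole (a point): Centre of the mouth of the hole in the lower half, 36 mm above the bench; a vertical through hole 13 mm wide with a 2 mm chamfer, 36 mm deep down to the bench.
- leaf (a joint): Angle of the upper half, an aluminium leaf 137 mm long, 110 wide, 12 thick: 0 = fully shut and level, top 48 mm above the bench; grows as the free edge rises, to 1.4. Starts at 0.8 to 1.15. The stiff hinge (0.12 N m) stays where left. Lowered, it rests on the sprung board at about 0.05; some 4 to 8 N down at the hole shuts it fully; let go, it rises again.
- leaf_hinge (a point): Middle of the hinge axis, 36 mm above the bench, on the leaf's underside plane at its far end; the axis runs along the jig's y. The flat outer (upper) face of the leaf lies 12 mm from the plane through the axis.
- leaf_hole (a point): Centre of the mouth of the hole in the leaf, on the leaf's outer face, 115 mm from the hinge axis along the leaf; hole 14 mm wide with a 2 mm chamfer, through the 12 mm leaf. It moves with the leaf and stands straight above the jig's hole when the leaf is shut.
- block: Wooden block fixed to the bench, 120 x 50 x 50 mm, origin at the centre of its underside; its two vertical 13 mm holes are at x = -30 and +30 mm on its own x axis. One holds the long pin, the other the stub pin; which is which varies.
- pin: Long steel pin, upright in the block, loose, 60 g. Origin: centre of the collar's underside, z up the pin. Shank 10 mm thick, 42 long, last 7 mm tapered to 4; collar 28 wide, 4 thick; on it a round knob 18 wide, 30 tall (top 34 mm above origin). Collar rests on the block: origin starts 50 mm above the bench; home in the shut jig it is at 48 mm.
- pin_tip (a point): Lower end of the long pin's shank, 42 mm below its origin.
- stub: The stub pin, not to be used: same collar and knob width, but the knob only 12 mm tall and the shank 20 mm long. Origin: centre of the underside of its collar.
- spool: Bystander: small thread spool, 33 mm wide, 40 mm tall, loose; origin at its underside.
- pumice: Bystander: grey stone block 31 x 68 x 24 mm, loose; origin at its underside.
Mind the look-alikes: they are no part of the job. Leave any yellow look-alike of the pin alone.

How it is judged:
On the way, in this order (a step that is already met when the one before it is completed fails the run):
1. the leaf is folded down onto the board (below 0.1 rad) (value of joint leaf below 0.1 rad), for 0.2 s.
2. the long pin stands through the leaf's hole and into the lower half's hole (tip at least 10 mm below its mouth) (z of pin_tip in the frame of jig below 0.026 m and horizontal distance between pin and jig_hole below 0.005 m and angle between pin's own z axis and vertical below 0.1 rad), for 0.1 s.
At the end, for the whole second after the job is handed in: Leaf held fully shut (under 0.02 rad); long pin upright (0.1 rad) in both holes, within 5 mm of the hole centre, collar down on the leaf (underside 44 to 50.5 mm above the jig underside), at rest and held by the fingers (over 3 N); stub pin within 20 mm of its start (value of joint leaf below 0.02 rad and z of pin in the frame of jig between 0.044 and 0.0505 m and horizontal distance between pin and jig_hole below 0.005 m and angle between pin's own z axis and vertical below 0.1 rad and contact force between the fingers and pin above 3 N and linear speed of pin below 0.02 m/s and distance of stub from where it was at the start of the episode below 0.02 m); the arm keeps its last pose, push and grip.
It fails at once if the stub pin is pulled out or shifted by more than 20 mm (distance of stub from where it was at the start of the episode above 0.02 m).
It fails at once if the spool or the stone block is shifted by more than 30 mm (distance of any of spool, pumice from where it was at the start of the episode above 0.03 m).
It also fails if it takes over 48 s, if anything falls off the work surface, if the arm or the gripper's body presses on something with over 40 N, if the wrist force passes 120 N, or if a joint passes its speed limit or range.

## Robot

A 7-joint arm with a two-finger parallel gripper is mounted at the origin on the work surface; the furniture and walls round the work are solid. World frame = base frame: x ahead of the robot, y to its left, z up, the work surface at z = 0. Lengths are in m, angles in rad, forces in N, time in s.
With the tool pointing down it reaches from about 0.35 to 0.9 m from the base axis. Payload 7.2 kg.
Tool frame: the origin (TCP) lies on the centre line of the jaws, within the pads' length; the fingertips stand 14 mm ahead of it and the grasp point (between the pads) lies 5 mm behind it; z points along the fingers, y is the direction in which the jaws open and shut (so a half turn about z gives the same grasp; the last joint's range is limited). The gripper opens to 88 mm and grips with 3 to 60 N. Pads are 20 mm wide; open, the fingers measure 115 mm over their backs; the gripper's body (75 mm by 178 mm) begins 61 mm behind the grasp point.
Start: joints at [-1.335, 0.411, -0.013, 1.596, 0.006, 1.134, -0.082], TCP at [0.187, 0.596, 0.237] pointing down, gripper open.
Joint ranges: [-2.95, 2.95], [-0.29, 1.99], [-1.47, 1.44], [0.14, 2.54], [-1.03, 4.17], [0.13, 1.85], [-2.86, 2.86]. Speed limits (rad/s): [2.39, 2.39, 3.01, 3.01, 3.14, 3.14, 3.14].

## Interface

Orientations are given as a unit quaternion [x, y, z, w].
In Python, from bench import env gives the robot as it stands.
- The arm moves only by the tool jog_arm, never from a script. Its arguments are lists of equal length, an entry for each row: "offset": the shift along the tool's x, y, z scaled (see below), a list of three; "rotation": the turn, a rotation vector about the tool's x, y, z scaled (see below), a list of three; "claw": the finger opening in mm, from 0 to 87.8. A call has 1 to 5 rows; each row shifts and turns the pose as measured when the row begins, along the tool's axes as they then stand; what a row does not reach is not made up. The controller multiplies each number of a shift by 40 mm and each number of a turn by 0.1 rad. A row lasts 1/10 s, in which the tool goes at most 50 mm and 8.59 degrees, less where a joint would pass 70% of its speed; a pose out of reach is approached as far as the arm can. A call with a number of a shift or a turn outside -1 to 1 is refused whole. A call with a gripper value outside its range is refused whole. The fingers move at their own pace and stop on an object; "squeeze" is the grip in N (left out, the last holds). Time passes only in rows, so rows that do not move let the fingers close. It gives the time, the measured TCP pose, the force and the opening at its end, in the units of the state.
- env.get_obs(): the state, without advancing time (a new reading comes with each control period).
- env.snapshot(name): name is "scene" or "top"; returns (picture, depth): 400x640x3 uint8, red, green, blue; 400x640 float32, m along the optical axis (not along the pixel's ray), 0 where there is no reading.
- env.get_calibration(name): a dict with "fx", "fy", "cx", "cy" (pixels), "position" and "orientation" of the camera in the world. Camera axes: x right, y down, z forward; pixel columns grow to the right and rows downward; lengths in m; the calibration is good to about 2 mm. A picture is of the moment at which its call begins. get_calibration takes no time and is no camera call.
- env.sign_off(): hands the job in, once; it reports no verdict.
Trained networks look in the newest picture that a camera, given by its name, has taken for a name from the list of things; names that differ only in an ending like _2 or _b are one class to them, and where a whole thing is asked for, a point or a joint stands for the part that bears it (a point fixed in the world has none). Each returns a list of dicts, best first, with "score" (0 to 1); they miss things now and then, are a little off and sometimes report something else, mostly with a low value. They report only what shows in the picture. A call takes as long as a camera call. They do not tell look-alikes from the thing itself.
- env.recognise(camera, target): "point" ([row, column] as shares, 0 to 1, of the picture: columns of its width, rows of its height, amid what is visible of it).
- env.outline_of(camera, target): "pixels" (400x640 bool, what is visible of it) and "point" ([row, column] as shares, 0 to 1, of the picture: columns of its width, rows of its height, amid what is visible of it).
- env.place_of(camera, target): "point" ([row, column] as shares, 0 to 1, of the picture: columns of its width, rows of its height: a listed point, or the origin of a listed thing).
The state is a dict: "time": time; "joints": joint angles; "qvel": joint speeds; "tau": joint torques, N m; "eef_pos": TCP position; "tcp_rot": TCP orientation; "contact_force": force on the tool from outside, world axes, zero at the start; "moment": the same for the moment, N m; "opening": finger opening in m.
Only numpy, scipy, OpenCV 4.12 (cv2) and the standard library are available. Lean on these libraries where they do the work, as an engineer would, in place of code of your own. Each camera call takes 0.05 s, during which the arm holds its last target. There are 200 camera calls.

## Working session

There is one attempt and no reset: what is moved stays moved. The work goes in short steps, Python scripts to look and compute and a tool call to move; the robot and the scene stay as the last step left them, time stands still between calls to the robot, and variables do not carry over. Pictures are saved under pics/ and viewed, about 8 in all and at most 12, crops included, and the job is handed in when it is done.

Besides the shell and the picture viewer there is one more tool, called after "Emit:" as name(argument=value, ...) on one line, values as JSON. jog_arm: Moves the arm, as the interface text tells. Shifts and turns lie within -1 to 1; 1 stands for 40 mm of shift or 0.1 rad of turn. Its arguments: {"type":"object","properties":{"offset":{"type":"array","items":{"type":"array","items":{"type":"number","minimum":-1,"maximum":1}}},"rotation":{"type":"array","items":{"type":"array","items":{"type":"number","minimum":-1,"maximum":1}}},"claw":{"type":"array","items":{"type":"number"}},"squeeze":{"type":"number"}},"required":["offset","rotation","claw"]}

```bash
mkdir -p pics
cat > h.py <<'E'
import numpy as np, cv2
from scipy.spatial.transform import Rotation as R
from bench import env
def ray(c,u,v):
    k=env.get_calibration(c); o=R.from_quat(k["orientation"])
    return np.array(k["position"]), o.apply([(u-k["cx"])/k["fx"],(v-k["cy"])/k["fy"],1.0])
def at_z(c,u,v,z):
    p,d=ray(c,u,v); return p+d*(z-p[2])/d[2]
def at_d(c,u,v,dep):
    p,d=ray(c,u,v); return p+d*dep
def cloud(c,dep):
    v,u=np.mgrid[0:400,0:640]; k=env.get_calibration(c)
    P=np.stack([(u-k["cx"])/k["fx"],(v-k["cy"])/k["fy"],np.ones(u.shape)],-1)*dep[...,None]
    return P@R.from_quat(k["orientation"]).as_matrix().T+np.array(k["position"])
E
python3 - <<'E'
from h import *
o=env.get_obs(); print({k:np.round(v,3) for k,v in o.items()})
for c in("scene","top"):
    im,d=env.snapshot(c); cv2.imwrite(f"pics/{c}0.png",im[...,::-1]); np.save(f"{c}0.npy",d)
    print(c,env.get_calibration(c))
    for t in("jig_hole","leaf_hinge","leaf_hole","block","pin","stub","spool","pumice"):
        for r in env.place_of(c,t)[:3]:
            v,u=r["point"][0]*400,r["point"][1]*640
            dd=d[min(399,int(v)),min(639,int(u))]
            z={"jig_hole":.036,"leaf_hinge":.036,"pin":.05,"stub":.05}.get(t)
            print(t,round(r["score"],2),round(u),round(v),"depth",np.round(at_d(c,u,v,dd),3),"atz",None if z is None else np.round(at_z(c,u,v,z),3))
E
```

```text
{'time': np.float64(0.0), 'joints': array([-1.335,  0.412, -0.013,  1.597,  0.006,  1.134, -0.082]), 'qvel': array([ 0.001, -0.002,  0.002, -0.   ,  0.001, -0.   ,  0.002]), 'tau': array([ 0.0000e+00, -5.8796e+01,  6.4200e-01, -2.9109e+01, -5.4000e-02,
        1.8000e-02,  0.0000e+00]), 'eef_pos': array([0.187, 0.596, 0.236]), 'tcp_rot': array([ 0.151,  0.988, -0.001, -0.   ]), 'contact_force': array([-0.217,  0.097, -0.014]), 'moment': array([0.005, 0.017, 0.075]), 'opening': np.float64(0.088)}
scene {'fx': 430.3406068832664, 'fy': 430.3406068832664, 'cx': 318.9681294190456, 'cy': 197.80436593424753, 'position': array([ 0.29696603, -0.40453425,  0.81172146]), 'orientation': array([ 0.92591388, -0.27877214,  0.0718836 , -0.24454513])}
jig_hole 0.95 275 197 depth [0.464 0.021 0.026] atz [0.462 0.015 0.036]
leaf_hinge 0.63 326 179 depth [ 0.566 -0.021  0.062] atz [ 0.575 -0.008  0.036]
leaf_hole 0.75 295 165 depth [0.511 0.009 0.121] atz None
block 0.56 344 279 depth [ 0.477 -0.211  0.048] atz None
pin 0.77 338 236 depth [ 0.516 -0.134  0.05 ] atz [ 0.516 -0.135  0.05 ]
pin 0.58 332 27
[... 815 characters left out ...]
186 depth [ 0.52  -0.201  0.067] atz [ 0.522 -0.207  0.036]
leaf_hole 0.85 284 189 depth [0.512 0.003 0.122] atz None
leaf_hole 0.56 342 254 depth [ 0.368 -0.12   0.04 ] atz None
block 0.82 375 197 depth [ 0.497 -0.197  0.05 ] atz None
pin 0.68 378 244 depth [ 0.392 -0.202  0.048] atz [ 0.392 -0.202  0.05 ]
pin 0.51 345 183 depth [ 0.527 -0.127  0.067] atz [ 0.529 -0.128  0.05 ]
pin 0.5 376 213 depth [ 0.461 -0.196  0.066] atz [ 0.46  -0.198  0.05 ]
stub 0.63 378 187 depth [ 0.518 -0.202  0.056] atz [ 0.519 -0.203  0.05 ]
spool 0.77 342 256 depth [ 0.365 -0.12   0.038] atz None
pumice 0.77 344 128 depth [ 0.659 -0.13   0.026] atz None
pumice 0.21 375 197 depth [ 0.498 -0.197  0.05 ] atz None
```

View pics/scene0.png

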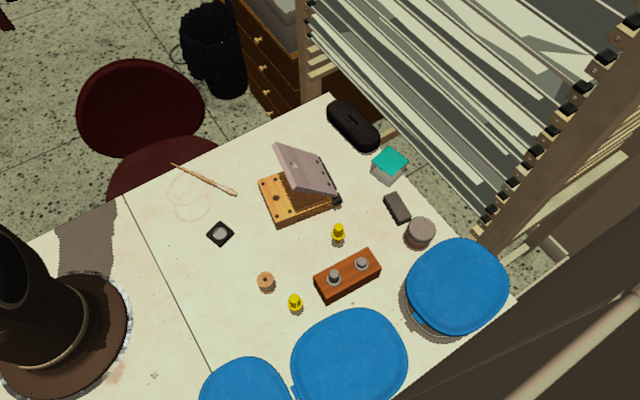

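View pics/top0.png

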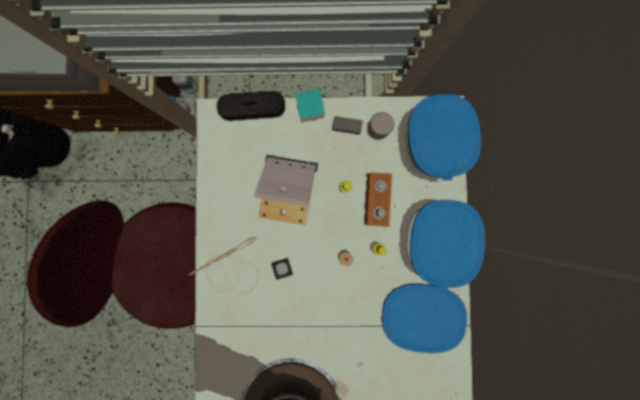

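The scene shows the jig with its open leaf (scene 300,185) and the block (347,276). Pin candidates in scene pixels: yellow (338,236) and yellow (296,301), both look-alikes on the bench; steel in the block at (333,277), tall; steel at (361,263), low, so the stub. I choose (333,277), which is (376,213) in top.

Run:
```python
from h import *
im=cv2.imread("pics/scene0.png"); cv2.imwrite("pics/crop1.png",cv2.resize(im[135:315,245:425],(720,720),interpolation=cv2.INTER_CUBIC)[:600])
C={c:cloud(c,np.load(f"{c}0.npy")) for c in("scene","top")}
for c,P in C.items():
    for nm,x,y in(("near",.461,-.198),("far",.518,-.203)):
        m=(np.hypot(P[...,0]-x,P[...,1]-y)<.022)&(P[...,2]>.056)&(P[...,2]<.1)
        q=P[m]; print(c,nm,m.sum(),"zmax",np.round(np.sort(q[:,2])[-5:],3)); t=q[q[:,2]>q[:,2].max()-.006]; print("  top mean",np.round(t.mean(0),4),np.round((t.min(0)+t.max(0))/2,4))
    m=(np.hypot(P[...,0]-.49,P[...,1]+.2)<.09)&(abs(P[...,2]-.05)<.004)
    xy=P[m][:,:2].astype(np.float32); print(c,"block",cv2.minAreaRect(xy))
    # leaf plane
    m=(P[...,0]>.46)&(P[...,0]<.62)&(abs(P[...,1]-.0)<.09)&(P[...,2]>.055)&(P[...,2]<.2)
    q=P[m]; 
    for _ in range(4):
        mu=q.mean(0); n=np.linalg.svd(q-mu)[2][2]; n*=np.sign(n[2]); r=(q-mu)@n; q=q[abs(r)<max(.003,1.5*r.std())]
    th=np.arctan2(np.hypot(n[0],n[1]),n[2])
    print(c,"leaf n",np.round(n,3),"angle",th,"yaw",np.arctan2(n[1],n[0])+np.pi,"mu",np.round(mu,4),len(q),"zrange",q[:,2].min(),q[:,2].max(),"rms",r.std())
    a=q[q[:,2]>q[:,2].max()-.012]; print("   top edge y range",a[:,1].min(),a[:,1].max(),a.mean(0))
    m=(P[...,0]>.40)&(P[...,0]<.5)&(abs(P[...,1]-.01)<.09)&(abs(P[...,2]-.036)<.004)
    print(c,"jig front rect",cv2.minAreaRect(P[m][:,:2].astype(np.float32)))
```

```text
scene near 122 zmax [0.085 0.085 0.085 0.086 0.086]
  top mean [ 0.4594 -0.2008  0.0832] [ 0.4593 -0.2006  0.0827]
scene far 79 zmax [0.068 0.068 0.068 0.068 0.068]
  top mean [ 0.5188 -0.205   0.0652] [ 0.5186 -0.2048  0.065 ]
scene block ((0.492214560508728, -0.1712736040353775), (0.11319506913423538, 0.12112367898225784), 85.89041900634766)
scene leaf n [ 0.715 -0.128  0.687] angle 0.812894659777155 yaw 2.964603176006631 mu [0.5287 0.001  0.104 ] 1594 zrange 0.055088243644483614 0.14618499073505664 rms 0.0008039566605007085
   top edge y range -0.04547834199173484 0.06491607029657598 [0.49489634 0.00830843 0.14030392]
scene jig front rect ((0.47393184900283813, 0.013512559235095978), (0.11237937957048416, 0.06876828521490097), 81.08536529541016)
top near 74 zmax [0.086 0.086 0.086 0.087 0.087]
  top mean [ 0.4626 -0.2031  0.0841] [ 0.4625 -0.2028  0.0839]
top far 70 zmax [0.068 0.069 0.069 0.069 0.069]
  top mean [ 0.522  -0.2075  0.0664] [ 0.5219 -0.2077  0.0664]
top block ((0.49491816759109497, -0.17363280057907104), (0.11530633270740509, 0.11989622563123703), 85.87861633300781)
top leaf n [ 0.715 -0.126  0.688] angle 0.8127004315488111 yaw 2.966782452893337 mu [5.333e-01 3.000e-04 1.033e-01] 1894 zrange 0.0550094451716614 0.1475314771487417 rms 0.0009134967058103166
   top edge y range -0.048238461265607185 0.06058865895102179 [0.49798969 0.0060656  0.14091007]
top jig front rect ((0.47353416681289673, 0.0109030082821846), (0.1100316122174263, 0.06048676744103432), 80.24674987792969)
```

View pics/crop1.png

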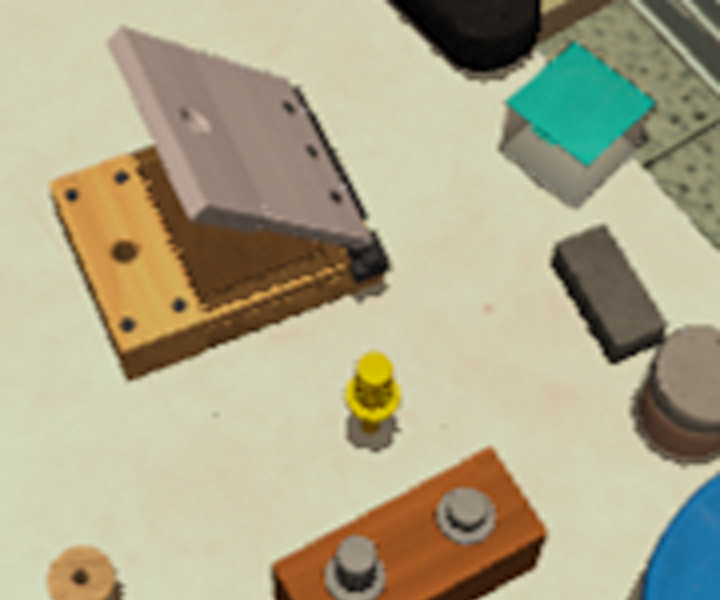

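The crop confirms it: the near steel pin (crop 356,560; scene 333,277) has the tall knob, top at z≈0.085. The far one (crop 465,510), top at z≈0.067, is the stub. The leaf is at 0.81 rad, the jig yaw is −0.176, and the hole-to-hinge distance measures 115 mm, as given.

```bash
cat > plan.py <<'E'
# usage: plan.py x y z phi(tool y angle)  -> rows
import sys; from h import *
x,y,z,phi=map(float,sys.argv[1:5])
o=env.get_obs(); p=np.array(o["eef_pos"]); q=R.from_quat(o["tcp_rot"])
yy=np.array([np.cos(phi),np.sin(phi),0]); zz=np.array([0,0,-1.]); G=R.from_matrix(np.stack([np.cross(yy,zz),yy,zz],1))
T=np.array([x,y,z]); n=0
print("t",round(float(o["time"]),2),"pos",np.round(p,4),"F",np.round(o["contact_force"],1),"open",round(float(o["opening"]),4),"joints",np.round(o["joints"],2))
while n<40:
    d=q.inv().apply(T-p)/.04; w=(q.inv()*G).as_rotvec()/.1
    if np.abs(d).max()<.005 and np.abs(w).max()<.02: break
    d/=max(1,np.linalg.norm(d)); w/=max(1,np.linalg.norm(w))
    print(n,np.round(d,2).tolist(),np.round(w,2).tolist()); p=p+q.apply(d*.04); q=q*R.from_rotvec(w*.1); n+=1
E
python3 plan.py .513 .027 .22 -.1
```

```text
t 0.9 pos [0.187  0.5964 0.2367] F [-0.2  0.2  0.7] open 0.0878 joints [-1.34  0.41 -0.01  1.6   0.01  1.13 -0.08]
0 [-0.73, -0.68, 0.03] [0.0, -0.0, 1.0]
1 [-0.8, -0.6, 0.03] [0.0, -0.0, 1.0]
2 [-0.85, -0.52, 0.03] [0.0, -0.0, 1.0]
3 [-0.9, -0.43, 0.03] [0.0, -0.0, 1.0]
4 [-0.94, -0.34, 0.03] [0.0, -0.0, 1.0]
5 [-0.97, -0.24, 0.03] [0.0, -0.0, 1.0]
6 [-0.99, -0.15, 0.03] [0.0, -0.0, 1.0]
7 [-1.0, -0.05, 0.03] [0.0, -0.0, 1.0]
8 [-1.0, 0.05, 0.03] [0.0, -0.0, 1.0]
9 [-0.99, 0.15, 0.03] [0.0, -0.0, 1.0]
10 [-0.97, 0.25, 0.03] [0.0, -0.0, 1.0]
11 [-0.94, 0.35, 0.03] [0.0, -0.0, 1.0]
12 [-0.9, 0.44, 0.03] [0.0, -0.0, 1.0]
13 [-0.85, 0.53, 0.03] [0.0, -0.0, 0.67]
14 [-0.81, 0.58, 0.03] [-0.0, 0.0, 0.0]
15 [-0.81, 0.58, 0.03] [0.0, 0.0, 0.0]
16 [-0.33, 0.24, 0.01] [0.0, 0.0, 0.0]
```

Emit:
jog_arm(offset=[[-0.73,-0.68,0.03],[-0.8,-0.6,0.03],[-0.85,-0.52,0.03],[-0.9,-0.43,0.03],[-0.94,-0.34,0.03]], rotation=[[0,0,1],[0,0,1],[0,0,1],[0,0,1],[0,0,1]], claw=[0,0,0,0,0], squeeze=10)

```text
time: 1.4
eef_pos: [0.2839, 0.4223, 0.2292]
tcp_rot: [0.395, 0.919, 0.001, -0.002]
contact_force: [1.1, 0.8, -0.5]
opening: 0.0514
```

Emit:
jog_arm(offset=[[-0.97,-0.24,0.03],[-0.99,-0.15,0.03],[-1,-0.05,0.03],[-1,0.05,0.03],[-0.99,0.15,0.03]], rotation=[[0,0,1],[0,0,1],[0,0,1],[0,0,1],[0,0,1]], claw=[0,0,0,0,0])

```text
time: 1.9
eef_pos: [0.3835, 0.2396, 0.2235]
tcp_rot: [0.618, 0.786, 0.003, -0.002]
contact_force: [0.8, -0.3, 0.2]
opening: 0.0113
```

```bash
python3 plan.py .513 .027 .22 -.1
```

```text
t 1.9 pos [0.3835 0.2396 0.2235] F [ 0.8 -0.3  0.2] open 0.0113 joints [-0.96  0.12  0.33  2.03 -0.05  0.99 -0.37]
0 [-0.95, 0.3, 0.01] [0.0, -0.02, 1.0]
1 [-0.92, 0.4, 0.01] [0.0, -0.02, 1.0]
2 [-0.87, 0.49, 0.01] [0.0, -0.02, 1.0]
3 [-0.82, 0.57, 0.01] [0.0, -0.01, 0.39]
4 [-0.8, 0.6, 0.01] [-0.0, -0.0, -0.0]
5 [-0.8, 0.6, 0.01] [0.0, 0.0, -0.0]
6 [-0.18, 0.14, 0.0] [0.0, 0.0, -0.0]
```

Emit:
jog_arm(offset=[[-0.95,0.3,0.01],[-0.92,0.4,0.01],[-0.87,0.49,0.01],[-0.82,0.57,0.01],[-0.8,0.6,0.01]], rotation=[[0,0,1],[0,0,1],[0,0,1],[0,0,0.4],[0,0,0]], claw=[0,0,0,0,0])

```text
time: 2.4
eef_pos: [0.4893, 0.0607, 0.2219]
tcp_rot: [0.748, 0.664, 0.005, -0.003]
contact_force: [0.5, 0.3, -0.0]
opening: 0.0002
```

```bash
python3 plan.py .513 .027 .17 -.1
```

```text
t 2.4 pos [0.4893 0.0607 0.2219] F [ 0.5  0.3 -0. ] open 0.0002 joints [-0.67  0.21  0.54  1.96 -0.14  1.   -0.19]
0 [-0.47, 0.41, 0.78] [0.02, -0.11, -0.19]
1 [-0.31, 0.27, 0.51] [0.0, -0.0, 0.0]
```

Emit:
jog_arm(offset=[[-0.6,0.5,0.3],[-0.2,0.2,0.6],[0,0,0.4],[0,0,0.4],[0,0,0.4]], rotation=[[0,-0.1,-0.2],[0,0,0],[0,0,0],[0,0,0],[0,0,0]], claw=[0,0,0,0,0])

```text
time: 2.9
eef_pos: [0.52, 0.0168, 0.1384]
tcp_rot: [0.744, 0.668, 0.004, 0.004]
contact_force: [-0.3, -0.1, -0.0]
opening: 0.0005
```

```bash
python3 plan.py .513 .027 .066 -.1
```

```text
t 2.9 pos [0.52   0.0168 0.1384] F [-0.3 -0.1 -0. ] open 0.0005 joints [-0.54  0.37  0.52  1.99 -0.24  0.83  0.01]
0 [0.13, -0.12, 0.98] [0.12, -0.0, -0.08]
1 [0.11, -0.09, 0.82] [0.0, 0.0, 0.0]
```

Emit:
jog_arm(offset=[[0.15,-0.15,0.2],[0.1,-0.1,0.4],[0,0,0.4],[0,0,0.4],[0,0,0.3]], rotation=[[0.1,0,-0.08],[0,0,0],[0,0,0],[0,0,0],[0,0,0]], claw=[0,0,0,0,0])

```text
time: 3.4
eef_pos: [0.5106, 0.0308, 0.0686]
tcp_rot: [0.741, 0.672, 0.001, -0.0]
contact_force: [-0.2, 0.5, 0.3]
opening: 0.0005
```

```bash
python3 plan.py .513 .027 .066 -.1
```

```text
t 3.4 pos [0.5106 0.0308 0.0686] F [-0.2  0.5  0.3] open 0.0005 joints [-0.51  0.47  0.46  2.05 -0.32  0.69  0.06]
0 [-0.09, 0.07, 0.07] [0.01, -0.02, 0.03]
```

Emit:
jog_arm(offset=[[0,0,0.1],[0,0,0.1],[0,0,0.1]], rotation=[[0,0,0],[0,0,0],[0,0,0]], claw=[0,0,0])

```text
time: 3.7
eef_pos: [0.5098, 0.0312, 0.0615]
tcp_rot: [0.74, 0.672, 0.001, -0.003]
contact_force: [-24.3, -1.5, 80.6]
opening: 0.0005
```

Run:
```python
from h import *
im,d=env.snapshot("scene"); P=cloud("scene",d); o=env.get_obs(); print(o["eef_pos"],o["contact_force"])
cv2.imwrite("pics/s2.png",cv2.resize(im[130:250,220:400,::-1],(720,480)))
m=(P[...,0]>.46)&(P[...,0]<.62)&(P[...,1]<.0)&(P[...,1]>-.05)&(P[...,2]>.042)&(P[...,2]<.2)
q=P[m]
for _ in range(4):
    mu=q.mean(0); n=np.linalg.svd(q-mu)[2][2]; n*=np.sign(n[2]); r=(q-mu)@n; q=q[abs(r)<max(.003,1.5*r.std())]
print(n,mu,len(q))
```

```text
[0.50976447 0.03113313 0.06177932] [-17.5203133   -0.63689718  54.87630301]
[-0.06463425 -0.97515809  0.21187051] [ 0.52936537 -0.01736753  0.08149363] 642
```

View pics/s2.png

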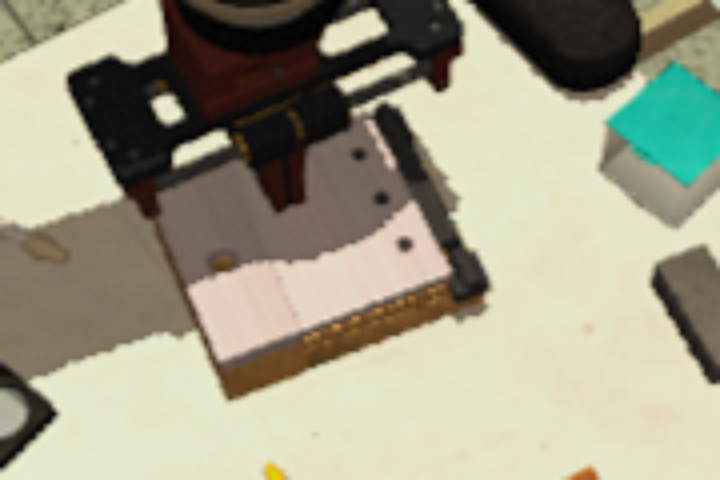

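The leaf is shut flat under the fingertips (leaf hole at scene ≈275,196). Next I back off and go to the pin.

Emit:
jog_arm(offset=[[0,0,-0.3],[0,0,-0.8],[0,0,-0.8],[0.5,-0.6,-0.4],[0.8,-0.5,0]], rotation=[[0,0,0],[0,0,0],[0,0,0],[0,0,0],[0,0,0]], claw=[0,0,0,0,40])

```text
time: 4.25
eef_pos: [0.4741, 0.0838, 0.1627]
tcp_rot: [0.743, 0.669, 0.004, -0.002]
contact_force: [1.5, 0.1, -0.8]
opening: 0.0052
```

```bash
python3 plan.py .461 -.202 .13 -.1
```

```text
t 4.25 pos [0.4741 0.0838 0.1627] F [ 1.5  0.1 -0.8] open 0.0052 joints [-0.71  0.27  0.52  2.05 -0.18  0.86 -0.19]
0 [-0.99, 0.06, 0.11] [0.04, -0.09, -0.06]
1 [-0.99, 0.05, 0.11] [-0.0, 0.0, 0.0]
2 [-0.99, 0.05, 0.11] [0.0, 0.0, 0.0]
3 [-0.99, 0.05, 0.11] [0.0, 0.0, 0.0]
4 [-0.99, 0.05, 0.11] [0.0, 0.0, 0.0]
5 [-0.99, 0.05, 0.11] [0.0, 0.0, 0.0]
6 [-0.99, 0.05, 0.11] [0.0, 0.0, 0.0]
7 [-0.2, 0.01, 0.02] [0.0, 0.0, 0.0]
```

Emit:
jog_arm(offset=[[-1,0.06,0.1],[-1,0.05,0.1],[-1,0.05,0.1],[-1,0.05,0.1],[-1,0.05,0.1]], rotation=[[0,-0.1,-0.06],[0,0,0],[0,0,0],[0,0,0],[0,0,0]], claw=[40,40,40,40,40])

```text
time: 4.75
eef_pos: [0.4685, -0.1057, 0.1457]
tcp_rot: [0.732, 0.682, 0.006, 0.002]
contact_force: [1.4, 0.1, -0.6]
opening: 0.0395
```

```bash
python3 plan.py .461 -.202 .13 -.1
```

```text
t 4.75 pos [ 0.4685 -0.1057  0.1457] F [ 1.4  0.1 -0.6] open 0.0395 joints [-0.36  0.3   0.58  2.08 -0.23  0.82  0.3 ]
0 [-0.99, -0.01, 0.15] [0.11, -0.07, 0.29]
1 [-0.99, 0.02, 0.16] [-0.0, 0.0, 0.0]
2 [-0.44, 0.01, 0.07] [-0.0, -0.0, 0.0]
```

Emit:
jog_arm(offset=[[-0.9,0,0.15],[-0.8,0,0.15],[-0.3,0,0.1],[0,0,0],[0,0,0]], rotation=[[0.1,-0.07,0.3],[0,0,0],[0,0,0],[0,0,0],[0,0,0]], claw=[40,40,40,40,40])

```text
time: 5.25
eef_pos: [0.4611, -0.194, 0.1316]
tcp_rot: [0.745, 0.667, 0.001, 0.002]
contact_force: [-0.0, 0.0, 0.0]
opening: 0.04
```

```bash
python3 plan.py .461 -.202 .1 -.1
python3 - <<'E'
from h import *
for c in("scene","top"):
    im,d=env.snapshot(c); P=cloud(c,d)
    cv2.imwrite(f"pics/{c}3.png",cv2.resize(im[220:320,270:420,::-1] if c=="scene" else im[150:250,310:460,::-1],(750,500)))
    for t in("leaf_hole","jig_hole"):
        for r in env.place_of(c,t)[:2]:
            v,u=r["point"][0]*400,r["point"][1]*640; print(c,t,round(r["score"],2),round(u,1),round(v,1),np.round(at_z(c,u,v,.05),4))
    m=(P[...,0]>.41)&(P[...,0]<.62)&(abs(P[...,1])<.08)&(P[...,2]>.043)&(P[...,2]<.07); q=P[m]
    mu=q.mean(0); n=np.linalg.svd(q-mu,full_matrices=False)[2][2]; n*=np.sign(n[2]); print(c,"leaf n",np.round(n,3),np.round(mu,4),cv2.minAreaRect(q[:,:2].astype(np.float32)))
E
```

```text
t 5.25 pos [ 0.4611 -0.194   0.1316] F [-0.  0.  0.] open 0.04 joints [-0.18  0.36  0.6   2.04 -0.28  0.81  0.47]
0 [-0.2, 0.02, 0.79] [0.05, 0.01, -0.1]
scene leaf_hole 0.85 274.4 193.7 [0.4622 0.0154 0.05  ]
scene leaf_hole 0.7 300.7 198.1 [ 0.5015 -0.0231  0.05  ]
scene jig_hole 0.77 277.0 196.2 [0.4636 0.0073 0.05  ]
scene leaf n [ 0.033 -0.012  0.999] [0.473  0.0077 0.0525] ((0.48138225078582764, 0.012530487030744553), (0.11228577792644501, 0.08229675889015198), 79.82814025878906)
top leaf_hole 0.87 280.7 211.9 [0.4651 0.0164 0.05  ]
top jig_hole 0.8 284.4 210.5 [0.4683 0.0081 0.05  ]
top jig_hole 0.68 344.7 127.4 [ 0.6559 -0.1297  0.05  ]
top leaf n [ 0.052 -0.01   0.999] [0.5108 0.0041 0.0516] ((0.5127845406532288, 0.0019500181078910828), (0.11444962024688721, 0.1398460566997528), 79.93830871582031)
```

View pics/scene3.png

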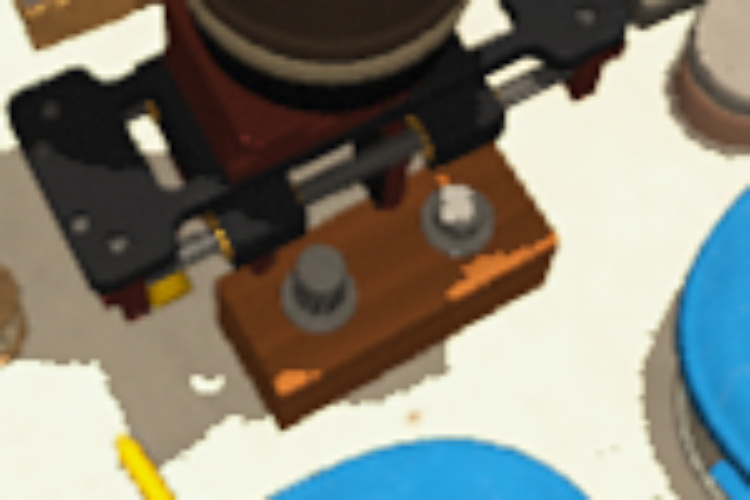

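The fingers straddle the tall-knob pin (crop 318,280). The stub (crop 458,215) is clear, and the leaf stays down at about 0.05 rad. Now I descend.

Emit:
jog_arm(offset=[[-0.22,0,0.4],[0,0,0.4],[0,0,0.3],[0,0,0.2],[0,0,0]], rotation=[[0.05,0,-0.1],[0,0,0],[0,0,0],[0,0,0],[0,0,0]], claw=[40,40,40,40,40])

```text
time: 6.05
eef_pos: [0.4623, -0.1994, 0.0784]
tcp_rot: [0.739, 0.674, 0.001, 0.001]
contact_force: [0.7, 0.3, -0.1]
opening: 0.0399
```

```bash
python3 plan.py .461 -.202 .071 -.1
```

```text
t 6.05 pos [ 0.4623 -0.1994  0.0784] F [ 0.7  0.3 -0.1] open 0.0399 joints [-0.11  0.45  0.54  2.07 -0.36  0.7   0.57]
0 [-0.07, -0.03, 0.18] [0.02, 0.0, 0.08]
```

Emit:
jog_arm(offset=[[-0.07,-0.03,0.18],[0,0,0.02],[0,0,0],[0,0,0],[0,0,0]], rotation=[[0,0,0.08],[0,0,0],[0,0,0],[0,0,0],[0,0,0]], claw=[40,10,10,10,10], squeeze=40)

```text
time: 6.55
eef_pos: [0.4614, -0.2024, 0.0708]
tcp_rot: [0.742, 0.671, 0.001, 0.001]
contact_force: [-0.5, -0.1, -0.5]
opening: 0.017
```

```bash
python3 plan.py .461 -.202 .071 -.1
```

```text
t 6.55 pos [ 0.4614 -0.2024  0.0708] F [-0.5 -0.1 -0.5] open 0.017 joints [-0.1   0.47  0.54  2.07 -0.37  0.69  0.58]
0 [0.01, -0.01, -0.01] [0.03, 0.0, -0.01]
```

Emit:
jog_arm(offset=[[0,0,-0.2],[0,0,-0.4],[0,0,-0.4],[0,0,-0.4],[0,0,-0.3]], rotation=[[0,0,0],[0,0,0],[0,0,0],[0,0,0],[0,0,0]], claw=[10,10,10,10,10])

```text
time: 7.05
eef_pos: [0.4602, -0.2024, 0.1422]
tcp_rot: [0.742, 0.67, 0.0, 0.0]
contact_force: [0.5, -0.6, -1.6]
opening: 0.0173
```

```bash
python3 plan.py .464 .014 .15 -.1
```

```text
t 7.05 pos [ 0.4602 -0.2024  0.1422] F [ 0.5 -0.6 -1.6] open 0.0173 joints [-0.17  0.35  0.61  2.02 -0.27  0.84  0.49]
0 [1.0, -0.08, -0.04] [0.01, 0.0, -0.01]
1 [1.0, -0.08, -0.04] [-0.0, 0.0, 0.0]
2 [1.0, -0.08, -0.04] [0.0, 0.0, -0.0]
3 [1.0, -0.08, -0.04] [0.0, 0.0, -0.0]
4 [1.0, -0.08, -0.04] [0.0, 0.0, -0.0]
5 [0.41, -0.03, -0.01] [0.0, 0.0, -0.0]
```

Emit:
jog_arm(offset=[[0.6,-0.08,-0.04],[0.9,-0.08,-0.04],[0.9,-0.08,-0.04],[0.7,-0.08,-0.04],[0,0,0]], rotation=[[0,0,0],[0,0,0],[0,0,0],[0,0,0],[0,0,0]], claw=[10,10,10,10,10])

```text
time: 7.55
eef_pos: [0.4617, -0.0755, 0.1535]
tcp_rot: [0.743, 0.669, 0.003, 0.003]
contact_force: [-0.6, -0.4, -0.1]
opening: 0.0174
```

```bash
python3 plan.py .464 .014 .15 -.1
python3 - <<'E'
from h import *
o=env.get_obs(); print(np.round(o["eef_pos"],4))
im,d=env.snapshot("scene"); np.save("s4.npy",d)
cv2.imwrite("pics/s4full.png",im[...,::-1])
p=o["eef_pos"]; k=env.get_calibration("scene")
Q=R.from_quat(k["orientation"]).inv().apply(np.array([p,[p[0],p[1],p[2]-.063],[.464,.0145,.052]])-k["position"]); uv=Q[:,:2]/Q[:,2:]*k["fx"]+[k["cx"],k["cy"]]
print("proj TCP, expected pin tip, hole",np.round(uv,1))
c=uv[1].astype(int); u0,v0=c[0]-75,c[1]-60
cv2.imwrite("pics/s4.png",cv2.resize(im[v0:v0+100,u0:u0+150,::-1],(750,500),interpolation=cv2.INTER_CUBIC)); print("crop origin",u0,v0)
for t in("pin","pin_tip","leaf_hole"):
    for r in env.place_of("scene",t)[:3]: print(t,round(r["score"],2),round(r["point"][1]*640,1),round(r["point"][0]*400,1))
E
```

```text
t 7.55 pos [ 0.4617 -0.0755  0.1535] F [-0.6 -0.4 -0.1] open 0.0174 joints [-0.45  0.26  0.6   2.1  -0.2   0.83  0.17]
0 [1.0, -0.08, 0.04] [0.08, 0.0, -0.05]
1 [1.0, -0.07, 0.04] [-0.0, -0.0, 0.0]
2 [0.24, -0.02, 0.01] [-0.0, 0.0, -0.0]
[ 0.4617 -0.0755  0.1535]
proj TCP, expected pin tip, hole [[295.  201.6]
 [296.7 217.9]
 [275.3 193.1]]
crop origin 221 157
pin 0.75 307.7 325.1
pin 0.69 298.4 264.9
pin 0.66 394.9 210.4
pin_tip 0.71 291.6 308.5
pin_tip 0.55 297.3 217.4
pin_tip 0.52 284.0 245.1
leaf_hole 0.93 275.8 192.4
```

View pics/s4.png

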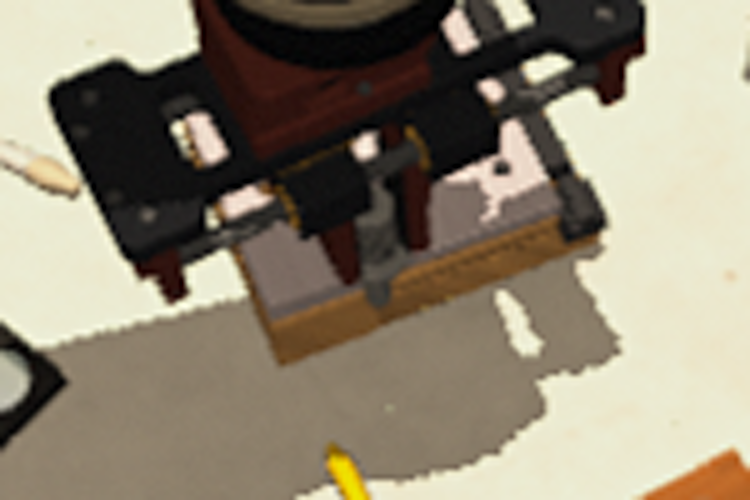

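View pics/s4full.png

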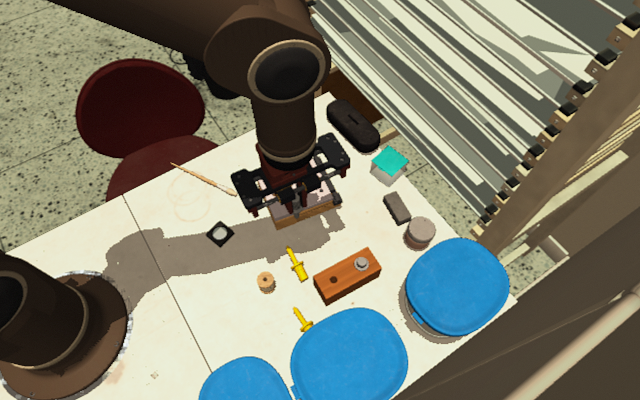

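The pin hangs straight, tip at about (297,217), within 1 px of its predicted place under the TCP. The block's near hole is empty, the stub is in place and the spool is unmoved at (266,282). Both yellow look-alikes lie toppled; one was already down in the t=3.7 picture, before I went near them.

Emit:
jog_arm(offset=[[0.8,-0.08,0],[0.8,-0.07,0],[0.4,0,0],[0,0,0],[0,0,0]], rotation=[[0.08,0,-0.05],[0,0,0],[0,0,0],[0,0,0],[0,0,0]], claw=[10,10,10,10,10])

```text
time: 8.25
eef_pos: [0.465, -0.0064, 0.1534]
tcp_rot: [0.748, 0.663, -0.001, 0.002]
contact_force: [-1.0, -0.0, -1.5]
opening: 0.0172
```

```bash
python3 plan.py .464 .015 .124 -.1
```

```text
t 8.25 pos [ 0.465  -0.0064  0.1534] F [-1.  -0.  -1.5] open 0.0172 joints [-0.58  0.26  0.58  2.1  -0.18  0.83 -0.02]
0 [0.53, -0.09, 0.73] [0.02, 0.05, -0.2]
```

Emit:
jog_arm(offset=[[0.5,-0.07,0.2],[0.05,0,0.3],[0,0,0.2],[0,0,0]], rotation=[[0,0.05,-0.2],[0,0,0],[0,0,0],[0,0,0]], claw=[10,10,10,10])

```text
time: 8.65
eef_pos: [0.4647, 0.0135, 0.1228]
tcp_rot: [0.743, 0.669, 0.0, 0.001]
contact_force: [0.5, -0.8, 0.1]
opening: 0.0174
```

```bash
python3 plan.py .464 .015 .121 -.1
python3 - <<'E'
from h import *
for c,b in(("scene",(240,155)),("top",(250,180))):
    im,d=env.snapshot(c); u,v=b
    cv2.imwrite(f"pics/{c}5.png",cv2.resize(im[v:v+60,u:u+80,::-1],(400,300),interpolation=cv2.INTER_CUBIC))
cv2.imwrite("pics/c5.png",np.hstack([cv2.imread("pics/scene5.png"),cv2.imread("pics/top5.png")]))
p=env.get_obs()["eef_pos"]; k=env.get_calibration("scene")
Q=R.from_quat(k["orientation"]).inv().apply(np.array([[p[0],p[1],p[2]-.063],[.464,.015,.054]])-k["position"]); print(Q[:,:2]/Q[:,2:]*k["fx"]+[k["cx"],k["cy"]])
E
```

```text
t 8.65 pos [0.4647 0.0135 0.1228] F [ 0.5 -0.8  0.1] open 0.0174 joints [-0.58  0.31  0.54  2.12 -0.23  0.76  0.  ]
0 [0.03, -0.02, 0.04] [0.01, 0.01, -0.04]
[[275.67173047 191.03661398]
 [275.05512355 192.40994452]]
```

View pics/c5.png

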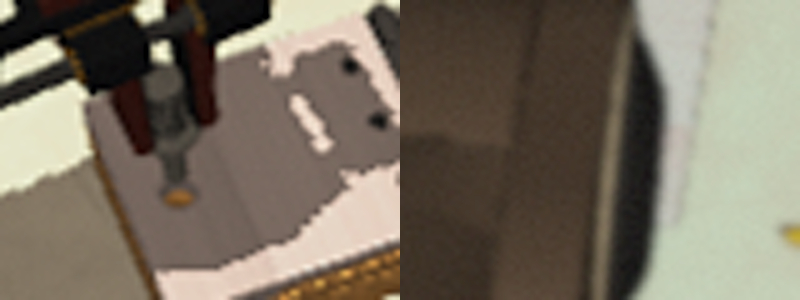

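The left half (scene) shows the tip just over the leaf hole: tip about (275,191), hole centre about (276,193). The fit is within 1–2 mm, inside the chamfer. Now I descend gently.

Emit:
jog_arm(offset=[[0,0,0.15],[0,0,0.15],[0,0,0.15]], rotation=[[0,0,0],[0,0,0],[0,0,0]], claw=[10,10,10])

```text
time: 9.05
eef_pos: [0.4662, 0.0128, 0.1055]
tcp_rot: [0.743, 0.669, 0.002, 0.002]
contact_force: [0.1, -0.2, -0.0]
opening: 0.0173
```

Emit:
jog_arm(offset=[[0.02,-0.04,0.12],[0,0,0.15],[0,0,0.1]], rotation=[[0.06,0,0],[0,0,0],[0,0,0]], claw=[10,10,10])

```text
time: 9.35
eef_pos: [0.4643, 0.0138, 0.089]
tcp_rot: [0.743, 0.669, -0.001, -0.001]
contact_force: [-0.7, 0.3, -0.5]
opening: 0.0175
```

```bash
python3 plan.py .4645 .0138 .08 -.1
```

```text
t 9.35 pos [0.4643 0.0138 0.089 ] F [-0.7  0.3 -0.5] open 0.0175 joints [-0.55  0.37  0.51  2.15 -0.28  0.69  0.05]
0 [-0.0, 0.0, 0.23] [-0.02, -0.0, -0.05]
```

Emit:
jog_arm(offset=[[0,0,0.12],[0,0,0.1],[0,0,0.08],[0,0,0.05]], rotation=[[0,0,0],[0,0,0],[0,0,0],[0,0,0]], claw=[10,10,10,10])

```text
time: 9.75
eef_pos: [0.4641, 0.0138, 0.0735]
tcp_rot: [0.743, 0.669, -0.001, -0.001]
contact_force: [-1.3, 0.1, 3.1]
opening: 0.0174
```

```bash
python3 plan.py .4645 .0138 .068 -.1
```

```text
t 9.75 pos [0.4641 0.0138 0.0735] F [-1.3  0.1  3.1] open 0.0174 joints [-0.53  0.4   0.49  2.16 -0.31  0.65  0.07]
0 [0.0, 0.01, 0.14] [-0.03, 0.0, -0.05]
```

Emit:
jog_arm(offset=[[0,0,0.06],[0,0,0.06],[0,0,0.05]], rotation=[[0,0,0],[0,0,0],[0,0,0]], claw=[10,10,10], squeeze=55)

```text
time: 10.05
eef_pos: [0.4636, 0.014, 0.0679]
tcp_rot: [0.743, 0.669, -0.001, -0.002]
contact_force: [-15.3, -1.0, 54.2]
opening: 0.0167
```

Emit:
jog_arm(offset=[[0,0,0.02],[0,0,0.02]], rotation=[[0,0,0],[0,0,0]], claw=[10,10])

```text
time: 10.25
eef_pos: [0.4635, 0.0139, 0.0685]
tcp_rot: [0.744, 0.669, 0.0, -0.003]
contact_force: [-4.2, 0.4, 10.6]
opening: 0.0167
```

Run:
```python
from h import *
for i in range(6):
    im,d=env.snapshot("scene"); o=env.get_obs(); print(o["time"],np.round(o["eef_pos"],4),np.round(o["contact_force"],1))
P=cloud("scene",d); cv2.imwrite("pics/s6.png",cv2.resize(im[140:240,225:375,::-1],(750,500),interpolation=cv2.INTER_CUBIC))
```

```text
10.3 [0.4635 0.0139 0.0684] [-4.9  1.1 16. ]
10.35 [0.4636 0.0139 0.0684] [-5.8 -0.9 16.6]
10.4 [0.4635 0.0139 0.0684] [-5.3 -0.4 16. ]
10.45 [0.4636 0.0139 0.0685] [-6.  -0.2 16.1]
10.5 [0.4635 0.0139 0.0684] [-5.4 -0.3 17.3]
10.55 [0.4636 0.0139 0.0684] [-6.1 -0.  15.9]
```

View pics/s6.png

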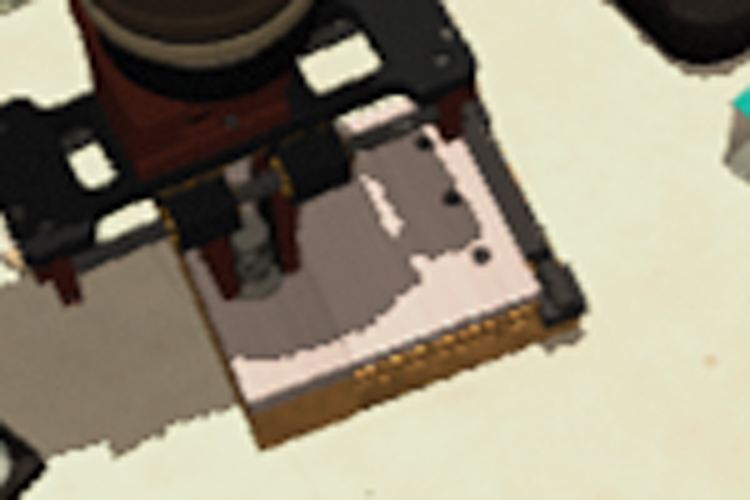

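Run:
```python
from h import *
im,d=env.snapshot("scene"); P=cloud("scene",d)
ex=np.array([.9845,-.175]);ey=np.array([.175,.9845]); D=P[...,:2]-np.array([.577,-.006]); a=D@ex; b=D@ey
m=(a<-.02)&(a>-.13)&(b<-.015)&(b>-.05)&(abs(P[...,2]-.05)<.012)
print(m.sum(),"slope(rad, + = open)",-np.polyfit(a[m],P[...,2][m],1)[0],"z near hole",np.median(P[...,2][m&(a<-.1)]))
o=env.get_obs(); print(o["time"],np.round(o["contact_force"],1),o["opening"])
env.sign_off()
```

```text
813 slope(rad, + = open) -0.0019603743454095707 z near hole 0.047612216709257305
10.6 [-5.3  0.2 17.8] 0.016905054719485786
the job is handed in; nothing more can be done
```

The job is handed in at 10.6 s, with the long pin seated through both halves and still gripped and pressed down. I folded the leaf down with closed fingers, took the tall-knob pin from its block, put it through both holes, and pressed until its collar sat on the leaf.

**Last checks:**
- **Leaf:** the measured angle is −0.002 rad, with the leaf top at 47.6 mm near the hole, so it is shut.
- **Push and grip:** the downward push was steady at 16–18 N with the grip set to 55 N. A sideways force of about 5 N remained.
- **Pin:** I worked its position out from the tool pose. The collar underside is at about 47–48 mm and the pin is about 1 mm from the estimated hole centre.
- **Stub, spool and stone block:** all were in place in the full picture taken while carrying the pin, and I stayed clear of them after that.

**What did not go cleanly:**
- **Force peaks:** the wrist force briefly reached about 81 N while folding the leaf and 54 N while seating the pin. Both are under the 120 N limit.
- **Yellow look-alikes:** both were found toppled. I did not aim for either, and one was already down before the tool came near it. I did not check when or why the other fell.

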